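# Spring open the bead box

## Robot

A 7-joint arm with a two-finger parallel gripper is mounted at the origin on the work surface. World frame = base frame: x ahead of the robot, y to its left, z up, the work surface at z = 0. Lengths are in m, angles in rad, forces in N, time in s.
With the tool pointing down it reaches from about 0.425 to 0.95 m from the base axis. Payload 4.7 kg.
Tool frame: the origin (TCP) lies on the centre line of the jaws, within the pads' length; the fingertips stand 14 mm ahead of it and the grasp point (between the pads) lies 5 mm behind it; z points along the fingers, y is the line along which they close (so a half turn about z gives the same grasp; the last joint's range is limited). The gripper opens to 87 mm and grips with 3 to 60 N. Pads are 19 mm wide; open, the fingers measure 117 mm over their backs; the gripper's body (75 mm by 190 mm) begins 51 mm behind the grasp point.
Start: joints at [1.21, 0.469, -0.049, 1.532, 0.024, 1.141, -0.082], TCP at [0.22, -0.638, 0.237] pointing down, gripper open.
Joint ranges: [-2.59, 2.59], [-0.33, 1.99], [-1.39, 1.29], [0.1, 2.45], [-1.04, 4.18], [0.21, 1.99], [-2.66, 2.66]. Speed limits (rad/s): [2.57, 2.57, 3.14, 3.14, 3.14, 3.14, 3.14].

## Interface

Orientations are given as a rotation vector (axis times angle).
In Python, from station import get_state, imaging, order gives the robot as it stands.
- The arm moves only by the tool drive_tool, never from a script. Its argument "commands" is one flat list of numbers, 7 for each row, row after row: the opening in per cent of the stroke, from 0 (shut) to 100 (fully open), then the shift along the tool's x, y, z in units of 30 mm (1.0 is 30 mm), then the turn, a rotation vector about the tool's x, y, z in units of 5 degrees (1.0 is 5 degrees). In form: [fingers, x, y, z, wx, wy, wz, fingers, x, y, z, wx, wy, wz, ...]. A call has 1 to 5 rows; each row is the pose to reach, as a shift and turn from the pose commanded when the call began, along the tool's axes at that moment; what a row does not reach only later rows make up. A row lasts 1/12 s, in which the tool goes at most 41.7 mm and 7.16 degrees, less where a joint would pass 70% of its speed; a pose out of reach is approached as far as the arm can. A call with a gripper value outside its range is refused whole. The fingers move at their own pace and stop on an object; the grip force is fixed at half the most. Time passes only in rows, so rows that repeat a pose let the fingers close. It gives the time, the measured TCP pose, the force, the opening and the grip force at its end, in the units of the state.
- get_state(): the state, without advancing time (a new reading comes with each control period).
- imaging.get_image(name): name is "scene" or "top" or "wrist"; returns a dict with "img" (384x512x3 uint8, blue, green, red), "K" (3x3 intrinsics, pixels), "k1" (the pictures are not rectified: a ray, as slopes to the right and down, at radius r is drawn at 1 + k1 r^2 times it, then the intrinsics apply), "pose" (4x4, takes a point from camera to world coordinates). Camera axes: x right, y down, z forward; pixel columns grow to the right and rows downward; lengths in m; the calibration is good to about 2 mm. A picture is of the moment at which its call begins. There is no depth.
- order.job_done(): hands the job in; it is judged then, once.
The state is a dict: "clock": time; "joint_positions": joint angles; "qd": joint speeds; "joint_efforts": joint torques, N m; "ee_pos": TCP position; "tool_rot": TCP orientation; "contact_force": force on the tool from outside, world axes, zero at the start; "moment": the same for the moment, N m; "grip_width": finger opening in m; "grip_force": force on a finger pad.
Only numpy, scipy, OpenCV 4.12 (cv2) and the standard library are available. Lean on these libraries where they do the work, as an engineer would, in place of code of your own. Each camera call takes 0.05 s, during which the arm holds its last target. There are 200 camera calls.

## Task

Open the wider of the two bead boxes for the next beadmaker: press its release tab down with a fingertip so that the lid springs up, then push the lid back until it is fully open and leave it so. Leave the narrow box shut and do not pick up, shift or knock over anything else on the bench.

Things in the scene. Friction and masses are not known exactly. Their poses are not given: they have to be found in the camera images.
- wide_box: black bead box with a plain grey lid, 170 mm wide (its y), 190 mm deep (its x), the box to open; it stands fixed on the bench. Origin: centre of its underside. x points from the tab (front, robot side) to the hinge (back), y along the width, z up. Walls 55 mm high (5 mm thick, bead compartments inside), lid on top, so its closed upper face is 61.5 mm up. Front foot, 20 mm high, reaches x = -96 mm
- wide_tab (a joint): release tab of the wide box, rad: 0 at rest, 0.28 pressed to its stop. Steel rocker 22 mm wide, pivoted 43 mm before the box's origin at height 30 mm; its bare steel 40 mm finger plate reaches to the front, its lip (top at height 67 mm) hooks over the middle of the lid's front edge. Pressing the plate down turns the lip away; the lid is free at about 0.16 rad (5 mm down at the pad point, about 5 N) and the stop is 9 mm down (about 7 N). It springs back when let go
- wide_tab_pad (a point): where to press the tab of the wide box: top of the finger plate, 77 mm before the box's origin, 32 mm before the lid's edge, height 45 mm at rest; moves with the tab
- wide_lid (a joint): lid of the wide box, rad: 0 shut, 1.85 fully open against its stop (leaning back past upright). Set free, a spring pin lifts it to about 0.5 rad and holds it there; above that it is light to push (about 1 to 2 N at the edge), a slightly stiff hinge; let go below about 1.2 rad it sinks back to 0.5, above that it stays
- wide_hinge (a point): middle of the hinge line of the wide lid (along the box's y), 90 mm behind the box's origin, height 55 mm
- wide_lid_edge (a point): middle of the wide lid's free edge, 135 mm from the hinge; moves with the lid. Lid 170 mm wide, 6 mm thick
- narrow_box: black bead box with a plain grey lid, 90 mm wide (its y), 190 mm deep (its x), the box to leave shut; it stands fixed on the bench. Origin: centre of its underside. x points from the tab (front, robot side) to the hinge (back), y along the width, z up. Walls 55 mm high (5 mm thick, bead compartments inside), lid on top, so its closed upper face is 61.5 mm up. Front foot, 20 mm high, reaches x = -96 mm
- narrow_tab (a joint): release tab of the narrow box, rad: 0 at rest, 0.28 pressed to its stop. Steel rocker 22 mm wide, pivoted 43 mm before the box's origin at height 30 mm; its bare steel 40 mm finger plate reaches to the front, its lip (top at height 67 mm) hooks over the middle of the lid's front edge. Pressing the plate down turns the lip away; the lid is free at about 0.16 rad (5 mm down at the pad point, about 5 N) and the stop is 9 mm down (about 7 N). It springs back when let go
- narrow_tab_pad (a point): where to press the tab of the narrow box: top of the finger plate, 77 mm before the box's origin, 32 mm before the lid's edge, height 45 mm at rest; moves with the tab
- narrow_lid (a joint): lid of the narrow box, rad: 0 shut, 1.85 fully open against its stop (leaning back past upright). Set free, a spring pin lifts it to about 0.5 rad and holds it there; above that it is light to push (about 1 to 2 N at the edge), a slightly stiff hinge; let go below about 1.2 rad it sinks back to 0.5, above that it stays
- narrow_hinge (a point): middle of the hinge line of the narrow lid (along the box's y), 90 mm behind the box's origin, height 55 mm
- narrow_lid_edge (a point): middle of the narrow lid's free edge, 135 mm from the hinge; moves with the lid. Lid 90 mm wide, 6 mm thick
- jar: small closed glass jar, 42 mm across, 60 mm tall, standing between the two boxes; loose, a bystander. Origin: centre of its underside
- vial: clear little bottle, 26 mm across, 62 mm tall, standing between the boxes towards the robot; loose, a bystander. Origin: centre of its underside
- dish: open steel dish, 72 mm across, 32 mm tall; loose, a bystander. Origin: centre of its underside
- wax_pot: glass pot with a lid, 56 mm across, 50 mm tall; loose, a bystander. Origin: centre of its underside
- cup: lidded paper coffee cup, 84 mm across, 116 mm tall; loose, a bystander. Origin: centre of its underside
- brush: flat hand brush with a wooden handle lying on the bench, 160 mm long, under 60 mm wide and 30 mm high; loose, a bystander. Origin: on its axis, at the lower side, near its middle

How it is judged:
By the outcome, as a careful person would: the job done as asked, in the order asked, and still so for the second after the job is handed in, with the robot touching nothing.
It also fails if it takes over 43 s, if anything falls off the work surface, if the arm or the gripper's body presses on something with over 40 N, if the wrist force passes 120 N, or if a joint passes its speed limit or range.

## Working session

There is one attempt and no reset: what is moved stays moved. The work goes in short steps, Python scripts to look and compute and a tool call to move; the robot and the scene stay as the last step left them, time stands still between calls to the robot, and variables do not carry over. Pictures are saved under pics/ and viewed, at most 10 in all, crops included, and the job is handed in when it is done.

Besides the shell and the picture viewer there is one more tool, called after ">>>" as a command line: name --argument value ..., lists and objects as JSON in quotes. drive_tool: Moves the arm, as the interface text tells. Its arguments: {"type":"object","properties":{"commands":{"type":"array","items":{"type":"number"}}},"required":["commands"]}

```bash
mkdir -p pics; cat > h.py <<'E'
import numpy as np, cv2
from station import get_state, imaging, order
def grab(n,f):
    d=imaging.get_image(n); cv2.imwrite('pics/'+f+'.png',d['img']); np.savez('pics/'+f+'.npz',K=d['K'],k1=d['k1'],pose=d['pose']); return d
def ray(f,u,v):
    d=np.load('pics/'+f+'.npz'); K=d['K'];k=float(d['k1'])
    p=cv2.undistortPoints(np.array([[[u,v]]],float),K,np.array([k,0,0,0,0.]))[0,0]
    P=d['pose']; return P[:3,3],P[:3,:3]@np.array([p[0],p[1],1])
def onz(f,u,v,z):
    o,r=ray(f,u,v); return o+r*(z-o[2])/r[2]
E
python3 - <<'E'
from h import *
for n in('scene','top'):
    d=grab(n,n+'0'); print(n,d['k1'],d['pose'].round(3).tolist())
s=get_state(); print(s)
E
```

```text
scene 0.014136993861777553 [[-0.261, 0.76, -0.596, 1.286], [0.965, 0.209, -0.156, 0.185], [0.006, -0.616, -0.788, 1.069], [0.0, 0.0, 0.0, 1.0]]
top -0.15829375425874223 [[-0.004, -0.982, 0.19, 0.292], [-1.0, 0.005, 0.006, -0.011], [-0.006, -0.19, -0.982, 1.404], [0.0, 0.0, 0.0, 1.0]]
{'clock': 0.1, 'joint_positions': array([ 1.21012011,  0.46935717, -0.04858742,  1.53354185,  0.02410817,
        1.14100056, -0.0823147 ]), 'qd': array([-0.00022145, -0.00081303,  0.00013156, -0.00231263,  0.00041023,
        0.00023689,  0.00227638]), 'joint_efforts': array([ 1.05075582e-03, -5.09169066e+01, -8.10743496e-02, -2.36831689e+01,
       -6.14305423e-02,  3.44170583e-02,  6.96221218e-05]), 'ee_pos': array([ 0.21970797, -0.637714  ,  0.23562058]), 'tool_rot': array([-3.09680099e+00, -5.18503652e-01,  5.53691936e-04]), 'contact_force': array([ 0.16076738,  0.54420928, -0.34341668]), 'moment': array([-0.02401777, -0.00749551,  0.01646123]), 'grip_force': 0.0, 'grip_width': 0.08711748996127779}
```

View pics/top0.png

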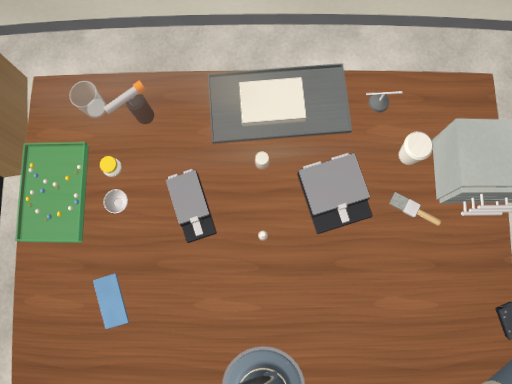

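View pics/scene0.png

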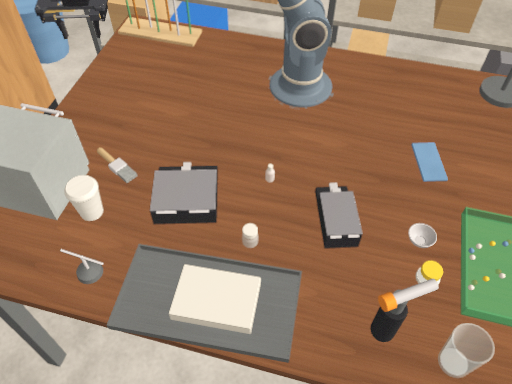

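The top view shows the wide box near (335,190), with its tab at (344,213) and hinges at the back. The narrow box is near (190,205), the vial at (263,236), the jar at (262,160), the cup at (415,148) and the brush at (413,207).

```bash
python3 - <<'E'
from h import *
a=cv2.imread('pics/top0.png')[140:245,285:385]; b=cv2.imread('pics/scene0.png')[150:235,140:230]
A=cv2.resize(a,(400,420),interpolation=cv2.INTER_CUBIC);B=cv2.resize(b,(390,420),interpolation=cv2.INTER_CUBIC)
cv2.imwrite('pics/c1.png',np.hstack([A,B]))
for f,(x0,x1,y0,y1) in {'top0':(285,385,140,245),'scene0':(140,230,150,235)}.items():
    im=cv2.imread('pics/'+f+'.png'); h=cv2.cvtColor(im,cv2.COLOR_BGR2HSV)
    m=((h[...,1]<60)&(h[...,2]>60)&(h[...,2]<150)).astype(np.uint8); mm=np.zeros_like(m); mm[y0:y1,x0:x1]=m[y0:y1,x0:x1]
    mm=cv2.morphologyEx(mm,cv2.MORPH_OPEN,np.ones((5,5)))
    c=max(cv2.findContours(mm,0,2)[0],key=cv2.contourArea)
    pts=np.array([onz(f,*p,0.0615)[:2] for p in c[:,0].astype(float)],np.float32)
    r=cv2.minAreaRect(pts); print(f,r,cv2.boxPoints(r).round(3).tolist())
print('tab',onz('top0',344,213,.045))
for n,p in dict(vial=(263,236),jar=(262,160),cup=(415,145),brush1=(392,198),brush2=(438,222)).items(): print(n,onz('top0',*p,.05))
E
```

```text
Traceback (most recent call last):
ValueError: max() iterable argument is empty
```

View pics/c1.png

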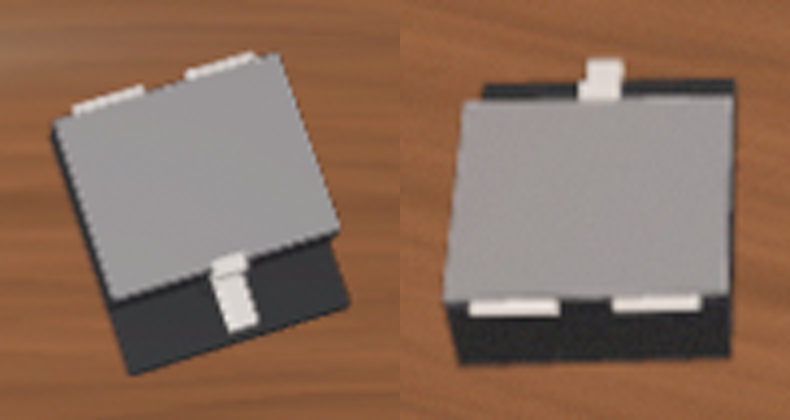

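The crop shows the lid corners at about (298,171), (354,154), (370,197) and (313,214) in the top view. The tab plate runs from (341,208) to (346,221).

```bash
python3 - <<'E'
from h import *
for f,(x0,x1,y0,y1) in {'top0':(285,385,140,245),'scene0':(140,230,150,235)}.items():
    im=cv2.imread('pics/'+f+'.png'); h=cv2.cvtColor(im,cv2.COLOR_BGR2HSV)
    m=((h[...,1]<60)&(h[...,2]>75)&(h[...,2]<185)).astype(np.uint8); mm=np.zeros_like(m); mm[y0:y1,x0:x1]=m[y0:y1,x0:x1]
    mm=cv2.morphologyEx(mm,cv2.MORPH_OPEN,np.ones((5,5)))
    c=max(cv2.findContours(mm,0,2)[0],key=cv2.contourArea)
    pts=np.array([onz(f,*p,0.0615)[:2] for p in c[:,0].astype(float)],np.float32)
    r=cv2.minAreaRect(pts); print(f,r,cv2.boxPoints(r).round(3).tolist())
print('corners',[onz('top0',*p,.0615)[:2].round(3).tolist() for p in((298,171.2),(353.7,153.7),(370,197.5),(313.2,214.5))])
print('tab',onz('top0',343.5,214.5,.045))
for n,p in dict(vial=(263,236),jar=(262,160),cup=(415,145),brush1=(392,198),brush2=(438,222)).items(): print(n,onz('top0',*p,.05))
from scipy.spatial.transform import Rotation as R
print(R.from_rotvec(get_state()['tool_rot']).as_matrix().round(3))
E
```

```text
top0 ((0.5724334716796875, -0.20320311188697815), (0.13772808015346527, 0.1711576133966446), 17.099388122558594) [[0.48100000619888306, -0.1420000046491623], [0.5320000052452087, -0.3050000071525574], [0.6629999876022339, -0.26499998569488525], [0.6129999756813049, -0.10100000351667404]]
scene0 ((0.5719193816184998, -0.20147788524627686), (0.1398872435092926, 0.17188826203346252), 17.498119354248047) [[0.4790000021457672, -0.14100000262260437], [0.531000018119812, -0.30399999022483826], [0.6639999747276306, -0.2619999945163727], [0.6129999756813049, -0.09799999743700027]]
corners [[0.608, -0.103], [0.659, -0.264], [0.531, -0.306], [0.483, -0.143]]
tab [ 0.48525167 -0.23089918  0.045     ]
vial [ 0.42519527 -0.00240003  0.05      ]
jar [ 6.44215835e-01 -3.32498025e-04  5.00000000e-02]
cup [ 0.68883683 -0.4504171   0.05      ]
brush1 [ 0.53105484 -0.37193427  0.05      ]
brush2 [ 0.46039962 -0.50357916  0.05      ]
[[ 0.945  0.326 -0.001]
 [ 0.326 -0.945  0.002]
 [-0.    -0.002 -1.   ]]
```

```bash
cat >> h.py <<'E'
from scipy.spatial.transform import Rotation as R
O=np.array([.5507,-.2092,0]); YAW=np.radians(17.25)
B=R.from_euler('z',YAW).as_matrix()
def cmd(tip,tilt=20):
    "tip: fingertip in box frame; -> row (x y z wx wy wz)"
    s=get_state(); Rc=R.from_rotvec(s['tool_rot'])
    Rt=R.from_matrix(B@np.diag([1,-1,-1.]))*R.from_euler('y',tilt,degrees=True)
    M=Rt.as_matrix(); tcp=O+B@np.array(tip,float)-.014*M[:,2]
    return np.r_[Rc.inv().apply(tcp-s['ee_pos'])/.03,(Rc.inv()*Rt).as_rotvec(degrees=True)/5].round(2).tolist()
def here():
    s=get_state(); M=R.from_rotvec(s['tool_rot']).as_matrix()
    return (B.T@(s['ee_pos']+.014*M[:,2]-O)).round(4).tolist(), s['contact_force'].round(1).tolist(), round(s['clock'],2)
E
python3 -c "
from h import *
print(cmd((-.080,0,.10)))"
```

```text
[12.26, -9.99, 4.1, -0.08, 4.0, 0.34]
```

>>> drive_tool --commands '[0,5.1,-4.2,0,0,0,0.34,0,5.1,-4.2,0,0,0,0.34,0,5.1,-4.2,0,0,0,0.34,0,5.1,-4.2,0,0,0,0.34,0,5.1,-4.2,0,0,0,0.34]'

```text
clock: 0.52
ee_pos: [0.3254, -0.4655, 0.2362]
tool_rot: [-3.103, -0.477, -0.001]
contact_force: [0.4, 0.5, -0.7]
grip_width: 0.0613
grip_force: 0.0
```

>>> drive_tool --commands '[0,5.1,-4.2,0,0,0,0,0,5.1,-4.2,0,0,0,0,0,5.1,-4.2,0,0,0,0,0,5.1,-4.2,0,0,0,0,0,5.1,-4.2,0,0,0,0]'

```text
clock: 0.93
ee_pos: [0.4337, -0.2996, 0.2365]
tool_rot: [-3.104, -0.478, -0.001]
contact_force: [-0.2, -0.7, 0.2]
grip_width: 0.0285
grip_force: 0.0
```

```bash
python3 -c "
from h import *
print(here(),cmd((-.080,0,.09)))"
```

```text
([-0.1386, -0.0517, 0.2225], [-0.2, -0.7, 0.2], 0.93) [1.8, -1.71, 4.45, -0.02, 3.99, 0.05]
```

>>> drive_tool --commands '[0,1.8,-1.7,3.5,0,4,0.05,0,1.8,-1.7,3.5,0,4,0.05,0,1.8,-1.7,3.5,0,4,0.05,0,1.8,-1.7,3.5,0,4,0.05,0,1.8,-1.7,3.5,0,4,0.05]'

```text
clock: 1.35
ee_pos: [0.4664, -0.2374, 0.1296]
tool_rot: [-3.007, -0.451, -0.521]
contact_force: [0.5, -1.6, 1.3]
grip_width: 0.0017
grip_force: 0.0
```

>>> drive_tool --commands '[0,0,0,0,0,0,0,0,0,0,0,0,0,0,0,0,0,0,0,0,0,0,0,0,0,0,0,0]'

```text
clock: 1.68
ee_pos: [0.4701, -0.2399, 0.1334]
tool_rot: [-3.012, -0.452, -0.534]
contact_force: [-0.1, -1.2, -0.1]
grip_width: 0.0004
grip_force: 0.0
```

```bash
python3 - <<'E'
from h import *
print(here(),cmd((-.080,0,.06)))
a=grab('top','top1')['img'][140:260,280:390]; b=grab('scene','scene1')['img'][110:235,130:240]; w=grab('wrist','wrist1')['img']
f=lambda i:cv2.resize(i,(400,400),interpolation=cv2.INTER_CUBIC)
cv2.imwrite('pics/c2.png',np.hstack([f(a),f(b)])); 
E
```

```text
([-0.0813, -0.0054, 0.1202], [-0.1, -1.2, -0.1], 1.68) [-0.65, -0.18, 1.9, 0.04, -0.02, -0.03]
```

View pics/c2.png

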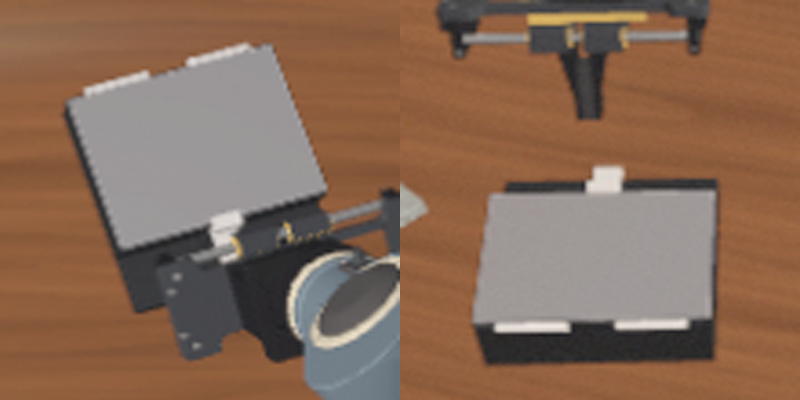

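View pics/wrist1.png

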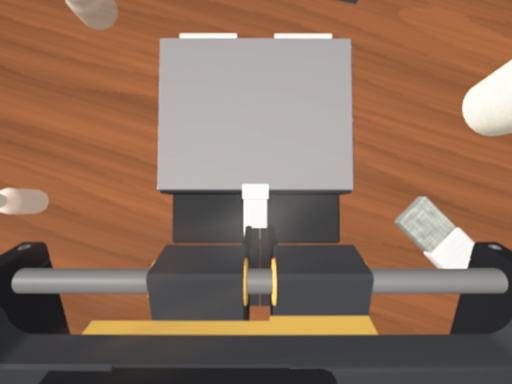

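The wrist view shows the closed fingertips at about (258,230) over the tab plate at (256,212). They are aligned, with the tip a few mm to the right, and the lid is shut. Next I descend.

>>> drive_tool --commands '[0,-0.65,-0.18,1.9,0,0,0,0,-0.65,-0.18,1.9,0,0,0,0,-0.65,-0.18,1.9,0,0,0,0,-0.65,-0.18,1.9,0,0,0,0,-0.65,-0.18,1.9,0,0,0]'

```text
clock: 2.25
ee_pos: [0.469, -0.2337, 0.0725]
tool_rot: [-3.011, -0.452, -0.533]
contact_force: [-0.7, 0.6, -0.3]
grip_width: 0.0002
grip_force: 0.0
```

```bash
python3 -c "
from h import *
print(here(),cmd((-.080,0,.036)))"
```

```text
([-0.0805, 0.0008, 0.0593], [-0.7, 0.6, -0.3], 2.25) [-0.25, 0.03, 0.74, 0.02, -0.02, -0.03]
```

>>> drive_tool --commands '[0,-0.2,0,0.5,0,0,0,0,-0.2,0,0.55,0,0,0,0,-0.2,0,0.6,0,0,0,0,-0.2,0,0.65,0,0,0,0,-0.2,0,0.65,0,0,0]'

```text
clock: 2.67
ee_pos: [0.4692, -0.2339, 0.0518]
tool_rot: [-3.012, -0.45, -0.532]
contact_force: [-2.8, -2.4, 4.5]
grip_width: 0.0005
grip_force: 2.5
```

```bash
python3 - <<'E'
from h import *
print(here(),cmd((-.080,0,.036)))
a=grab('scene','scene2')['img'][110:235,130:240];w=grab('wrist','wrist2')['img']
cv2.imwrite('pics/c3.png',np.hstack([cv2.resize(a,(350,384)),w[:,60:500]]))
E
```

```text
([-0.0803, 0.0005, 0.0387], [-2.8, -2.4, 4.5], 2.67) [-0.02, 0.02, 0.09, 0.03, -0.01, -0.04]
```

View pics/c3.png

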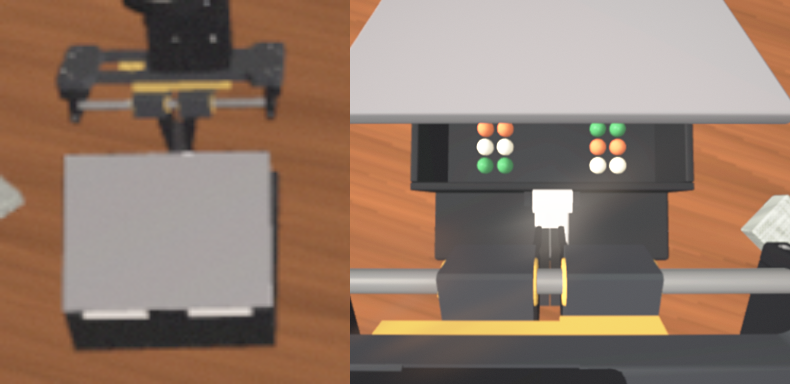

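The wrist view shows the lid sprung up, with beads visible and the tab plate pressed at (550,205). Next I back off and go under the lid.

```bash
python3 -c "
from h import *
for p in [(-.088,0,.07),(-.085,0,.092),(-.05,0,.095),(-.03,0,.097),(-.011,0,.100)]: print(p,cmd(p))"
```

```text
(-0.088, 0, 0.07) [0.12, 0.02, -1.07, 0.03, -0.01, -0.04]
(-0.085, 0, 0.092) [0.47, 0.02, -1.73, 0.03, -0.01, -0.04]
(-0.05, 0, 0.095) [1.6, 0.02, -1.42, 0.03, -0.01, -0.04]
(-0.03, 0, 0.097) [2.24, 0.02, -1.26, 0.03, -0.01, -0.04]
(-0.011, 0, 0.1) [2.87, 0.01, -1.13, 0.03, -0.01, -0.04]
```

>>> drive_tool --commands '[0,0.1,0,-1.1,0,0,0,0,0.5,0,-1.75,0,0,0,0,1.1,0,-1.6,0,0,0,0,1.6,0,-1.42,0,0,0,0,2.0,0,-1.3,0,0,0]'

```text
clock: 3.18
ee_pos: [0.5117, -0.2189, 0.1091]
tool_rot: [-3.009, -0.454, -0.533]
contact_force: [0.5, 1.3, -0.1]
grip_width: 0.0007
grip_force: 0.0
```

```bash
python3 -c "
from h import *
print(here())
for p in [(-.011,0,.1),(0,0,.119),(.0146,0,.1356),(.032,0,.149),(.0519,0,.1586),(.0842,0,.165),(.112,0,.163),(.118,0,.164)]: print(p,cmd(p))"
```

```text
([-0.0353, 0.0023, 0.096], [0.5, 1.3, -0.1], 3.18)
(-0.011, 0, 0.1) [0.81, 0.08, 0.15, 0.0, -0.02, -0.02]
(0, 0, 0.119) [1.37, 0.07, -0.32, 0.0, -0.02, -0.02]
(0.0146, 0, 0.1356) [2.02, 0.07, -0.67, 0.0, -0.02, -0.02]
(0.032, 0, 0.149) [2.72, 0.07, -0.89, 0.0, -0.02, -0.02]
(0.0519, 0, 0.1586) [3.45, 0.07, -0.96, 0.0, -0.02, -0.02]
(0.0842, 0, 0.165) [4.53, 0.07, -0.79, 0.0, -0.02, -0.02]
(0.112, 0, 0.163) [5.38, 0.07, -0.41, 0.0, -0.02, -0.02]
(0.118, 0, 0.164) [5.58, 0.07, -0.37, 0.0, -0.02, -0.02]
```

>>> drive_tool --commands '[0,0.4,0,0.1,0,0,0,0,0.8,0,0.1,0,0,0,0,1.1,0,-0.1,0,0,0,0,1.4,0,-0.32,0,0,0,0,1.7,0,-0.5,0,0,0]'

```text
clock: 3.6
ee_pos: [0.5516, -0.2071, 0.1408]
tool_rot: [-3.009, -0.452, -0.531]
contact_force: [-0.8, 0.9, -1.4]
grip_width: 0.0001
grip_force: 0.4
```

```bash
python3 - <<'E'
from h import *
print(here())
for p in [(.0146,0,.1356),(.032,0,.149),(.0519,0,.1586),(.0842,0,.165),(.112,0,.163),(.118,0,.164)]: print(p,cmd(p))
a=grab('scene','scene3')['img'][90:235,110:260];w=grab('wrist','wrist3')['img']
cv2.imwrite('pics/c4.png',np.hstack([cv2.resize(a,(384,384)),w[:,80:490]]))
E
```

```text
([0.0063, 0.0018, 0.1276], [-0.8, 0.9, -1.4], 3.6)
(0.0146, 0, 0.1356) [0.35, 0.06, -0.16, 0.0, -0.0, -0.03]
(0.032, 0, 0.149) [1.05, 0.06, -0.38, 0.0, -0.0, -0.03]
(0.0519, 0, 0.1586) [1.78, 0.05, -0.45, 0.0, -0.0, -0.03]
(0.0842, 0, 0.165) [2.87, 0.05, -0.28, 0.0, -0.0, -0.03]
(0.112, 0, 0.163) [3.71, 0.05, 0.1, 0.0, -0.0, -0.03]
(0.118, 0, 0.164) [3.91, 0.05, 0.13, 0.0, -0.0, -0.03]
```

View pics/c4.png

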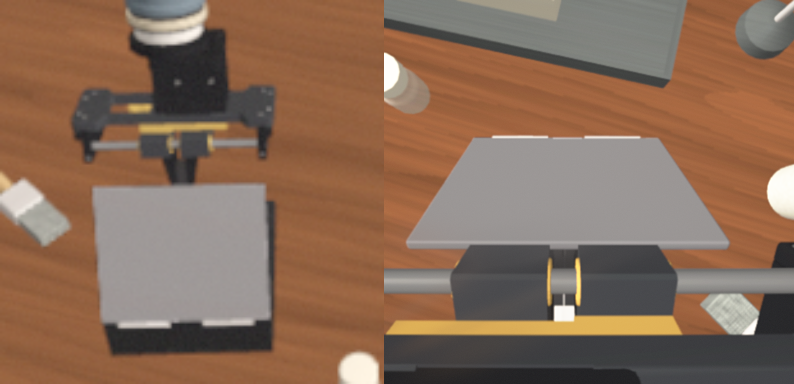

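The fingers are under the lid, whose edge is at row 245 in the wrist view, and the lid is rising on them. I keep pushing along the arc.

>>> drive_tool --commands '[0,0.35,0,-0.16,0,0,0,0,0.7,0,-0.28,0,0,0,0,1.05,0,-0.38,0,0,0,0,1.4,0,-0.43,0,0,0,0,1.8,0,-0.45,0,0,0]'

```text
clock: 4.12
ee_pos: [0.596, -0.194, 0.1714]
tool_rot: [-3.01, -0.451, -0.531]
contact_force: [-0.8, -0.4, -0.7]
grip_width: 0.0004
grip_force: 0.6
```

```bash
python3 - <<'E'
from h import *
print(here())
for p in [(.0519,0,.1586),(.0842,0,.165),(.112,0,.163),(.118,0,.164)]: print(p,cmd(p))
E
```

```text
([0.0525, 0.0011, 0.1583], [-0.8, -0.4, -0.7], 4.12)
(0.0519, 0, 0.1586) [-0.02, 0.04, -0.02, 0.01, 0.0, -0.04]
(0.0842, 0, 0.165) [1.07, 0.03, 0.15, 0.01, 0.0, -0.04]
(0.112, 0, 0.163) [1.92, 0.03, 0.53, 0.01, 0.0, -0.04]
(0.118, 0, 0.164) [2.12, 0.03, 0.57, 0.01, 0.0, -0.04]
```

>>> drive_tool --commands '[0,0.4,0,0.05,0,0,0,0,0.8,0,0.1,0,0,0,0,1.1,0,0.16,0,0,0,0,1.4,0,0.3,0,0,0,0,1.6,0,0.4,0,0,0]'

```text
clock: 4.53
ee_pos: [0.6438, -0.1789, 0.176]
tool_rot: [-3.009, -0.453, -0.532]
contact_force: [-0.1, 0.1, 0.2]
grip_width: 0.0007
grip_force: 0.2
```

>>> drive_tool --commands '[0,0.15,0,0.05,0,0,0,0,0.3,0,0.1,0,0,0,0,0.4,0,0.13,0,0,0,0,0.4,0,0.13,0,0,0]'

```text
clock: 4.87
ee_pos: [0.6531, -0.1764, 0.1756]
tool_rot: [-3.01, -0.451, -0.525]
contact_force: [-3.9, -0.8, 1.8]
grip_width: 0.0007
grip_force: 2.0
```

```bash
python3 - <<'E'
from h import *
print(here())
a=grab('scene','scene4')['img'][60:260,90:290];w=grab('wrist','wrist4')['img']
cv2.imwrite('pics/c5.png',np.hstack([cv2.resize(a,(384,384)),w[:,80:490]]))
E
```

```text
([0.1122, 0.001, 0.1625], [-3.9, -0.8, 1.8], 4.87)
```

View pics/c5.png

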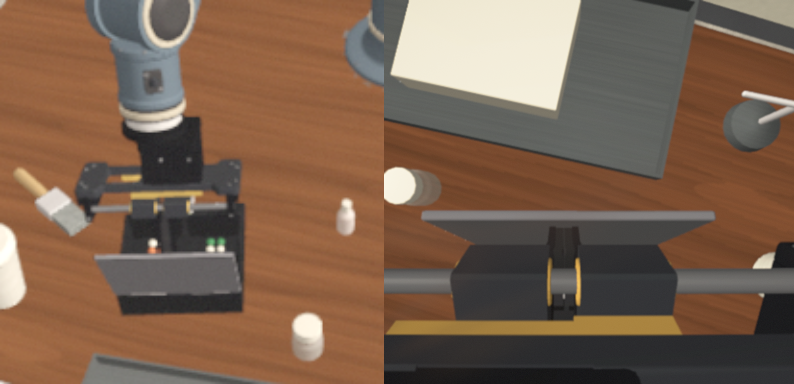

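The lid is past upright and the force has risen to 4 N, so it is near its stop. I press a little more to confirm.

>>> drive_tool --commands '[0,0.12,0,0,0,0,0,0,0.2,0,0,0,0,0,0,0.2,0,0,0,0,0,0,0.2,0,0,0,0,0]'

```text
clock: 5.3
ee_pos: [0.6539, -0.1761, 0.1757]
tool_rot: [-3.012, -0.449, -0.512]
contact_force: [-15.1, -1.3, 3.9]
grip_width: 0.0005
grip_force: 7.6
```

```bash
python3 -c "
from h import *
print(here())"
```

```text
([0.113, 0.001, 0.1625], [-15.1, -1.3, 3.9], 5.3)
```

The force went to 15 N without motion, so the lid is at its stop. I retreat back and up.

>>> drive_tool --commands '[0,-0.5,0,0,0,0,0,0,-1.2,0,-0.4,0,0,0,0,-2.2,0,-1.0,0,0,0,0,-3.2,0,-2.0,0,0,0,0,-4,0,-3,0,0,0]'

```text
clock: 5.72
ee_pos: [0.5205, -0.2166, 0.2213]
tool_rot: [-3.009, -0.451, -0.528]
contact_force: [0.5, -1.9, 0.4]
grip_width: 0.0007
grip_force: 0.0
```

>>> drive_tool --commands '[0,-1.2,0,-0.9,0,0,0,0,-2.4,0,-1,0,0,0,0,-3,0,-1,0,0,0,0,-3,0,-1,0,0,0,0,-3,0,-1,0,0,0]'

```text
clock: 6.13
ee_pos: [0.4317, -0.2451, 0.2199]
tool_rot: [-3.012, -0.448, -0.533]
contact_force: [0.8, 0.1, 1.3]
grip_width: 0.0007
grip_force: 0.0
```

```bash
python3 - <<'E'
from h import *
print(here())
a=grab('scene','scene5')['img']
t=grab('top','top5')['img']
cv2.imwrite('pics/c6.png',np.hstack([a[60:260,80:380],t[130:330,160:460]]))
E
```

```text
([-0.1195, 0.001, 0.2068], [0.8, 0.1, 1.3], 6.13)
```

View pics/c6.png

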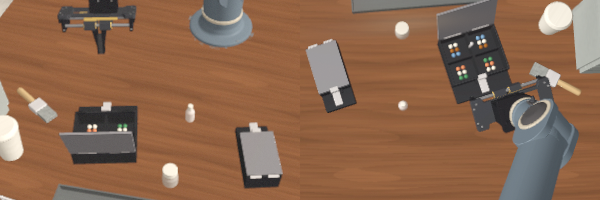

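The wide lid stands fully open, leaning back. The narrow box is shut, the bystanders are where they were, and the arm is clear.

```bash
python3 -c "
from h import *
print(order.job_done())"
```

```text
the job is handed in; nothing more can be done
None
```

The wide bead box is open: I pressed its tab, the lid sprang up, and I pushed it back to its stop and handed the job in at about 6 s; the narrow box is still shut and nothing else on the bench looks moved.

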